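Hang the parts bin on the louvred panel

ROBOT

A 6-joint arm with a two-finger parallel gripper is mounted at the origin on a cart in front of the work surface, level with it; the furniture and walls round the work are solid. World frame = base frame: x ahead of the robot, y to its left, z up, the work surface at z = 0. Lengths are in mm, angles in rad, forces in N, time in s.
With the tool pointing down it reaches from about 400 to 925 mm from the base axis. Payload 12.5 kg.
Tool frame: the origin (TCP) lies midway between the tips of the shut fingers; the grasp point (between the pads) lies 19 mm behind it; z points along the fingers, y is the line along which they close (so a half turn about z gives the same grasp; the last joint's range is limited). The gripper opens to 95 mm and grips with 3 to 60 N. Pads are 20 mm wide; open, the fingers measure 119 mm over their backs; the gripper's body (75 mm by 180 mm) begins 59 mm behind the grasp point.
Start: joints at [1.005, 0.491, 1.559, -0, 1.092, -0.106], TCP at [277.343, 560.114, 214.661] pointing down, gripper open.
Joint ranges: [-3.1, 3.1], [-0.84, 2.19], [0.05, 2.79], [-1.13, 4.28], [0.06, 2.93], [-2.69, 2.69]. Speed limits (rad/s): [2.22, 2.22, 2.79, 3.14, 3.14, 3.14].

INTERFACE

Orientations are given as [roll, pitch, yaw] about the fixed x, y, z axes, in that order (R = Rz(yaw) Ry(pitch) Rx(roll)).
In Python, from cell import env gives the robot as it stands.
- The arm moves only by the tool arm_command, never from a script. Its argument "targets" is a list of rows, each a list of 5 numbers: the shift along the tool's x, y, z in mm, then the turn about the tool's z in degrees, then the opening, from 0 (shut) to 1 (fully open). In form: [[tx, ty, tz, roll, fingers], ...]. A call has 1 to 5 rows; each row is the pose to reach, as a shift and turn from the pose commanded when the call began, along the tool's axes at that moment; what a row does not reach only later rows make up. A row lasts 1/10 s, in which the tool goes at most 50 mm and 8.59 degrees, less where a joint would pass 70% of its speed; a pose out of reach is approached as far as the arm can. A call with a gripper value outside its range is refused whole. The fingers move at their own pace and stop on an object; the grip force is fixed at half the most. Time passes only in rows, so rows that repeat a pose let the fingers close. It gives the time, the measured TCP pose, the force, the opening and the grip force at its end, in the units of the state.
- env.state(): the state, without advancing time (a new reading comes with each control period).
- env.read_camera(name): name is "scene" or "top" or "wrist"; returns a dict with "frame" (420x560x3 uint8, red, green, blue), "vertical_fov" (degrees; the focal length in pixels is half the picture's height over the tangent of half this angle, whatever the lens; pixels are square), "cx", "cy" (the principal point, pixels), "k1" (the pictures are not rectified: a ray, as slopes to the right and down, at radius r is drawn at 1 + k1 r^2 times it, then the intrinsics apply), "world_from_camera" (4x4, takes a point from camera to world coordinates); the wrist camera has in their place "hand_eye" (4x4, takes a point from camera to tool coordinates, whose origin is the TCP and whose axes are the flange's). Camera axes: x right, y down, z forward; pixel columns grow to the right and rows downward; lengths in mm; the calibration is good to about 2 mm. A picture is of the moment at which its call begins: read the wrist's pose just before it. There is no depth.
- env.job_done(): hands the job in; it is judged then, once.
The state is a dict: "t": time; "joints": joint angles; "qvel": joint speeds; "tau": joint torques, N m; "eef_pos": TCP position; "tcp_rot": TCP orientation; "ft_force": force on the tool from outside, world axes, zero at the start; "moment": the same for the moment, N m; "opening": opening from 0.0 (shut) to 1.0 (fully open); "grip_force": force on a finger pad.
Only numpy, scipy, OpenCV 4.12 (cv2) and the standard library are available. Lean on these libraries where they do the work, as an engineer would, in place of code of your own. Each camera call takes 0.05 s, during which the arm holds its last target. There are 200 camera calls.

TASK

Take the empty parts bin from the desk by its bar handle, lift its lip over the top rail of the louvred panel, to the right of the bin that already hangs there and clear of it, and let it down gently (do not drop it) so that the lip hooks in behind the rail. Then, with the lip staying hooked, slide the bin along the rail until you feel it press lightly on the sprung rubber buffer in the hanging bin's side, and let go of it there, so that it hangs next to the other. Never force it against the panel, the buffer or the hanging bin, and leave the other things on the desk alone.

Things in the scene. Friction and masses are not known exactly. Their poses are not given: they have to be found in the camera images.
- bin: The loose, empty parts bin on the desk: white plastic, open on top, 104 mm deep (its x), 64 mm wide (its y), walls 60 mm high and 3 mm thick, 0.15 to 0.31 kg. Origin: centre of its underside; z up, +x towards its back, where the lip is.
- bin_handle (a point): Middle of the bin's handle, 81 mm above its underside: a straight bar 14 mm thick (bin x), 18 mm high, that runs across the full 64 mm width (bin y) over the middle of the bin, its underside 12 mm above the rim, on a flat post at each side wall. Grip it across the 14 mm.
- bin_lip (a point): Back bottom edge of the bin's hooked lip, mid-width, 61 mm behind the bin's origin and 46 mm above its underside. The lip runs along the whole back rim: its top goes 9 mm back from the back wall (underside 56 mm above the bin's), then a 3 mm thick edge turns down 10 mm below that. 6 mm are free between back wall and edge.
- panel: Upright louvred panel of grey sheet steel, 240 mm wide (its y), on a low dark foot. It cannot move; place, yaw and height vary from run to run. Its -x is the front, +y the left seen from the front. Origin: in the front face of the sheet, mid-width, 118 mm below the top edge of the top rail.
- rail (a point): Middle of the top rail's top edge level, in the front face of the sheet; axes as the panel's. The rail is an upright strip 3 mm thick, 6.5 mm in front of the sheet (x = -9.5 to -6.5 mm), over the whole width, 18 mm high, closed to the sheet at its bottom. The sheet goes on 20 mm above it, free to be felt with the lip. Two equal rails lie 40 and 80 mm lower.
- slot (a point): Middle of the mouth of the 6.5 mm wide slot between top rail and sheet, at the height of the rail's top edge; axes as the panel's. The bin hangs right when the lip's edge is in this slot and the lip's underside rests on the rail: bin origin then 58 to 62 mm in front of this point and 56 mm below it, axes as the panel's; let go, it leans forward about 0.05 rad, its origin sinking 3 mm.
- hung_bin: Bin that already hangs on the top rail, left (+y) half: shape, origin, axes as the loose one, fixed, parallel to the panel. From its right (-y) wall, 20 mm behind its middle and 34 mm up, stands a round rubber buffer, 18 mm across. Its face is 9 to 29 mm out from that wall, set differently each time and not measured: feel for it. It gives 2 mm at 3 N/mm, then is solid.
- ring_gauge: Bystander: steel ring, 47 mm across, 18 mm high, loose on the desk; origin at the centre of its underside. Leave it alone.
- block_123: Bystander: steel block with holes, 45 x 70 x 40 mm, loose on the desk; origin at the centre of its underside. Leave it alone.
Things that resemble listed ones, but are neither listed nor needed, are in the scene too. What is shaped like the bin but orange is not meant.

How it is judged (in metres and radians):
On the way, in this order (a step that is already met when the one before it is completed fails the run):
1. the bin is hooked on the top rail, level, not touching the hanging bin or its buffer (z of bin in the frame of rail between -0.063 and -0.053 m and x of bin in the frame of rail between -0.069 and -0.059 m and angle between bin's own z axis and vertical below 0.12 rad and contact force between bin and panel above 0.3 N and contact force between bin and hung_bin below 0.05 N), for 0.1 s.
2. still hooked, the bin has been slid along the rail and presses on the hanging bin's buffer with more than 0.5 N (z of bin in the frame of rail between -0.063 and -0.053 m and x of bin in the frame of rail between -0.069 and -0.059 m and angle between bin's own z axis and vertical below 0.12 rad and contact force between bin and panel above 0.3 N and contact force between bin and hung_bin above 0.5 N), for 0.05 s.
At the end, for the whole second after the job is handed in: The bin hangs by its lip on the top rail, at rest and released: its origin 53 to 63 mm below the rail's top edge and 66 to 96 mm to the right of the hanging bin's (at the buffer), leaning less than 0.12 rad and square to the panel within 0.12 rad (z of bin in the frame of rail between -0.063 and -0.053 m and x of bin in the frame of rail between -0.069 and -0.059 m and angle between bin's own z axis and vertical below 0.12 rad and contact force between bin and panel above 0.3 N and y of bin in the frame of hung_bin between -0.096 and -0.066 m and angle between the x axis of bin and the x axis of rail, either way round below 0.12 rad and linear speed of bin below 0.01 m/s and contact force between the fingers and bin below 0.1 N); the robot touches nothing.
It fails at once if the bin is pressed on the panel with more than 25 N (contact force between bin and panel above 25 N).
It fails at once if the bin is pressed on the hanging bin or its buffer with more than 12 N (contact force between bin and hung_bin above 12 N).
It fails at once if the bin is dropped: it moves faster than 0.25 m/s while the fingers do not hold it (contact force between the fingers and bin below 0.05 N and linear speed of bin above 0.25 m/s).
It fails at once if the ring gauge is moved more than 15 mm (distance of ring_gauge from where it was at the start of the episode above 0.015 m).
It fails at once if the steel block is moved more than 15 mm (distance of block_123 from where it was at the start of the episode above 0.015 m).
It also fails if it takes over 64 s, if anything falls off the work surface, if the arm or the gripper's body presses on something with over 40 N, if the wrist force passes 120 N, or if a joint passes its speed limit or range.

## Working session

There is one attempt and no reset: what is moved stays moved. The work goes in short steps, Python scripts to look and compute and a tool call to move; the robot and the scene stay as the last step left them, time stands still between calls to the robot, and variables do not carry over. Pictures are saved under pics/ and viewed, at most 10 in all, crops included, and the job is handed in when it is done.

Besides the shell and the picture viewer there is one more tool, called as name(argument=value, ...), one argument or row to a line, values as JSON. arm_command: Moves the arm, as the interface text tells. Its arguments: {"type":"object","properties":{"targets":{"type":"array","items":{"type":"array","items":{"type":"number"}}}},"required":["targets"]}

```bash
mkdir -p pics; ls
cat > h.py <<'E'
import numpy as np, cv2
from cell import env
def ray(c,u,v,T):
    f=210/np.tan(np.radians(c["vertical_fov"])/2)
    p=np.array([(u-c["cx"])/f,(v-c["cy"])/f]); q=p.copy()
    for _ in range(30): q=p/(1+c["k1"]*(q@q))
    d=T[:3,:3]@np.array([q[0],q[1],1]); return T[:3,3],d/np.linalg.norm(d)
def plane(o,d,z): return o+d*(z-o[2])/d[2]
def proj(c,P,T):
    f=210/np.tan(np.radians(c["vertical_fov"])/2)
    p=T[:3,:3].T@(np.array(P,float)-T[:3,3]); q=p[:2]/p[2]
    q=q*(1+c["k1"]*(q@q)); return q*f+[c["cx"],c["cy"]]
E
python3 - <<'E'
from h import *
for n in ("scene","top","wrist"):
    c=env.read_camera(n); cv2.imwrite(f"pics/{n}0.png",c["frame"][:,:,::-1])
    print(n,{k:(np.round(v,3).tolist() if k!="frame" else 0) for k,v in c.items()})
s=env.state(); print(s)
E
```

```text
pics
scene {'frame': 0, 'vertical_fov': 49.565, 'cx': 277.565, 'cy': 205.967, 'k1': -0.138, 'world_from_camera': [[0.719, -0.42, 0.554, 25.897], [-0.695, -0.453, 0.558, -698.34], [0.016, -0.786, -0.618, 667.46], [0.0, 0.0, 0.0, 1.0]]}
top {'frame': 0, 'vertical_fov': 43.208, 'cx': 281.373, 'cy': 217.054, 'k1': -0.152, 'world_from_camera': [[-0.007, -0.985, 0.171, 369.581], [-0.999, 0.013, 0.03, -208.082], [-0.031, -0.171, -0.985, 1035.932], [0.0, 0.0, 0.0, 1.0]]}
wrist {'frame': 0, 'vertical_fov': 67.053, 'cx': 278.986, 'cy': 210.742, 'k1': -0.025, 'hand_eye': [[0.0, -0.97, -0.244, 67.585], [1.0, 0.0, -0.001, -0.673], [0.001, -0.244, 0.97, -169.321], [0.0, 0.0, 0.0, 1.0]]}
{'t': 0.15, 'joints': array([ 1.00541332e+00,  4.91431096e-01,  1.55932226e+00,  2.55381334e-06,
        1.09172189e+00, -1.05627065e-01]), 'qvel': array([-1.96888149e-03, -2.08888295e-03, -1.75236776e-03,  9.90489982e-05,
        2.76875294e-04, -6.15609329e-04]), 'tau': array([ 1.82729254e-03, -6.12900209e+01, -2.58278793e+01,  6.92692003e-02,
        4.72628349e-02, -1.05067286e-04]), 'eef_pos': array([277.22335156, 559.94297365, 214.18536945]), 'tcp_rot': array([-3.14071522e+00, -9.53049402e-05,  2.68183550e+00]), 'ft_force': array([ 0.08812622, -0.14409925, -0.19777224]), 'moment': array([-0.00713554, -0.01052003, -0.0100149 ]), 'grip_force': 0.0, 'opening': 0.9997521070960863}
```

View pics/scene0.png

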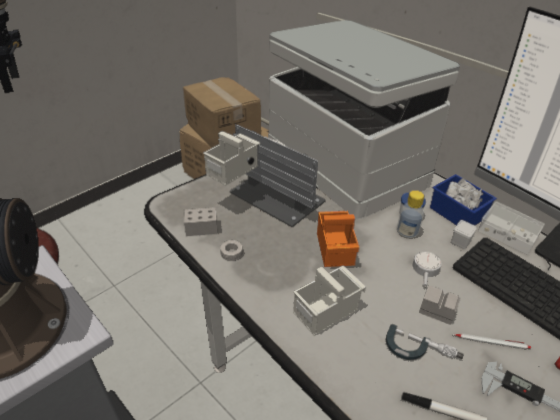

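View pics/top0.png

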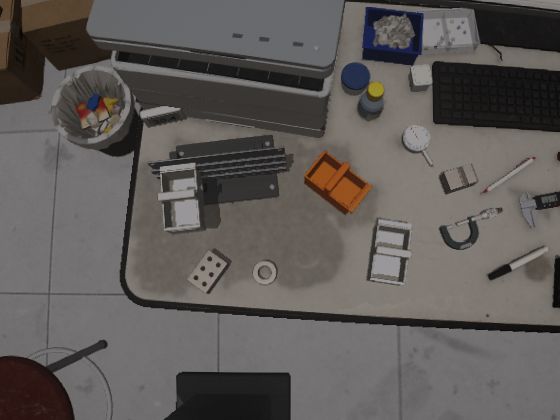

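Run:
```python
import cv2, numpy as np
im=cv2.imread("pics/top0.png")
a=cv2.resize(im[205:295,355:425],None,fx=6,fy=6,interpolation=cv2.INTER_CUBIC)
b=cv2.resize(im[120:240,140:300],None,fx=4.5,fy=4.5,interpolation=cv2.INTER_CUBIC)
b=cv2.resize(b,None,fx=.5*1.05,fy=.5*1.05) if 0 else b
cv2.imwrite("pics/a.png",a); cv2.imwrite("pics/b.png",b)
```

```text
(no output)
```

View pics/a.png

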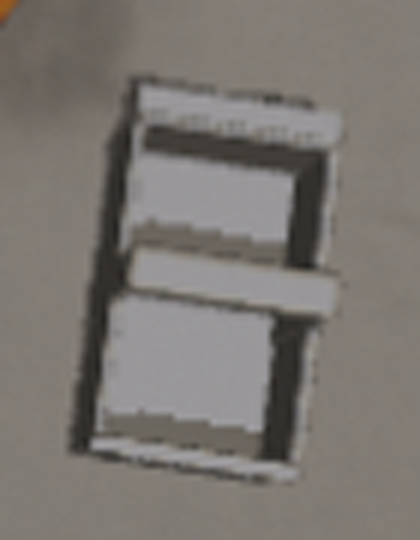

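View pics/b.png

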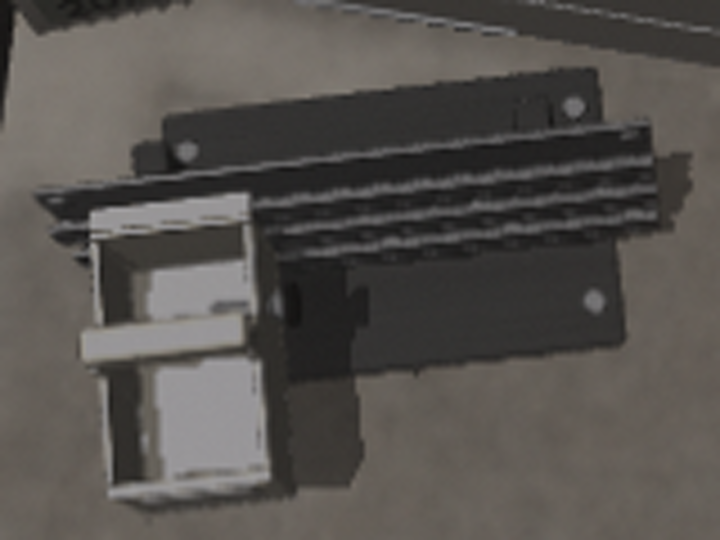

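Run:
```python
from h import *
c=env.read_camera("top");T=c["world_from_camera"]
A=lambda x,y:(x/6+355-.4,y/6+205-.4)
B=lambda x,y:(x/4.5+140-.4,y/4.5+120-.4)
g=lambda p,z:np.round(plane(*ray(c,*p,T),z),1)
print("bin handle corners",[g(A(*p),90) for p in((135,248),(338,278),(335,318),(130,290))], "lip top",[g(A(*p),59) for p in((140,85),(340,110))],"front rim",[g(A(*p),60) for p in((92,445),(298,475))])
for zr in (100,140,180):
  print(zr,"sheet top",[g(B(*p),zr+20) for p in((35,190),(650,122))],"rail",[g(B(*p),zr) for p in((255,205),(650,160))],"hung handle",[g(B(*p),zr+34) for p in((80,332),(245,312),(245,345),(82,362))])
s=env.read_camera("scene")["frame"][115:235,190:340]
cv2.imwrite("pics/c.png",cv2.resize(s[:,:,::-1],None,fx=5,fy=5,interpolation=cv2.INTER_CUBIC))
```

```text
bin handle corners [array([ 479.2, -351. ,   90. ]), array([ 469.2, -411.8,   90. ]), array([ 457.3, -410.4,   90. ]), array([ 466.6, -349.1,   90. ])] lip top [array([ 533.8, -359.1,   59. ]), array([ 525.1, -421.6,   59. ])] front rim [array([ 422.2, -340.3,   60. ]), array([ 412. , -403.4,   60. ])]
100 sheet top [array([634.1,  63. , 120. ]), array([ 657.2, -186.3,  120. ])] rail [array([631.3, -23.7, 100. ]), array([ 647.3, -185.7,  100. ])] hung handle [array([571.7,  38.2, 134. ]), array([578.6, -27.5, 134. ]), array([565.4, -27.8, 134. ]), array([559.6,  37. , 134. ])]
140 sheet top [array([622.5,  51.2, 160. ]), array([ 644.6, -187.2,  160. ])] rail [array([620.2, -31.6, 140. ]), array([ 635.5, -186.6,  140. ])] hung handle [array([562.7,  27.3, 174. ]), array([569.3, -35.5, 174. ]), array([556.7, -35.8, 174. ]), array([551.2,  26.1, 174. ])]
180 sheet top [array([611. ,  39.4, 200. ]), array([ 632.1, -188.2,  200. ])] rail [array([609. , -39.5, 180. ]), array([ 623.6, -187.6,  180. ])] hung handle [array([553.8,  16.4, 214. ]), array([560. , -43.5, 214. ]), array([548. , -43.8, 214. ]), array([542.8,  15.3, 214. ])]
```

View pics/c.png

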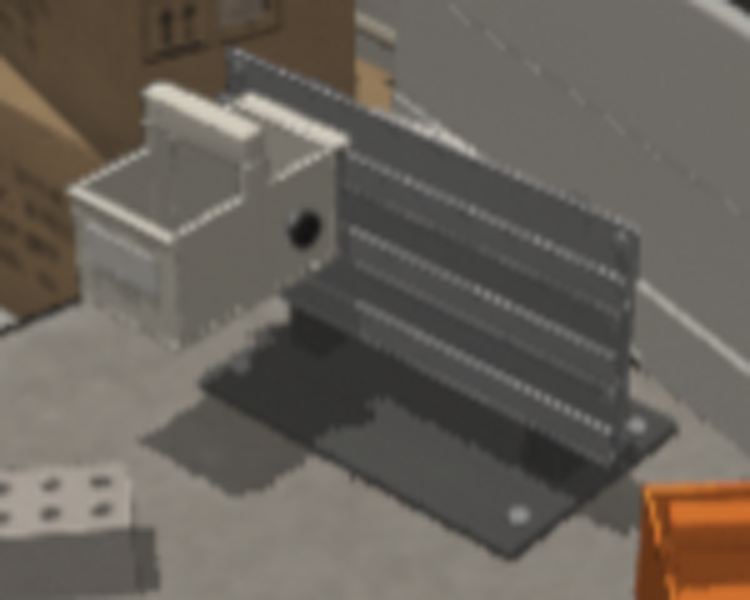

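Run:
```python
from h import *
c=env.read_camera("top");T=c["world_from_camera"];s=env.read_camera("scene");S=s["world_from_camera"]
B=lambda x,y:(x/4.5+140-.4,y/4.5+120-.4)
C=lambda x,y:(x/5+190-.4,y/5+115-.4)
def tri(p,q):
    o1,d1=ray(c,*p,T);o2,d2=ray(s,*q,S)
    t=np.linalg.lstsq(np.c_[d1,-d2],o2-o1,rcond=None)[0]
    a,b=o1+d1*t[0],o2+d2*t[1]; return np.round((a+b)/2,1),np.round(np.linalg.norm(a-b),1)
for n,p,q in [("TR",(650,122),(637,230)),("TL",(35,190),(228,50)),("railR",(652,160),(622,282)),("handle L",(80,332),(147,88)),("handle R front",(245,345),(245,140)),("lip R corner",(250,195),(348,138)),("front rim R",(268,480),(172,240))]:
    print(n,tri(B(*p),C(*q)))
```

```text
TR (array([ 644.3, -187.5,  161.7]), np.float64(0.5))
TL (array([623. ,  51.3, 159.2]), np.float64(0.5))
railR (array([ 636.1, -187.9,  139.6]), np.float64(1.4))
handle L (array([561.6,  29.4, 171.1]), np.float64(4.4))
handle R front (array([558.2, -36.7, 173.5]), np.float64(3.4))
lip R corner (array([623.1, -31.4, 146.7]), np.float64(1.9))
front rim R (array([512. , -41.3, 145.1]), np.float64(4.4))
```

```bash
cat >> h.py <<'E'
from scipy.spatial.transform import Rotation as R
def plan(wps,fing,start=None,step=46):
    s=env.state(); 
    p=np.array(s["eef_pos"]) if start is None else np.array(start[:3],float)
    psi=s["tcp_rot"][2] if start is None else start[3]
    for w in wps:
        while True:
            M=R.from_euler("xyz",[np.pi,0,psi]).as_matrix()
            d=np.array(w[:3])-p; a=-np.degrees((w[3]-psi+np.pi)%(2*np.pi)-np.pi)
            n=max(np.linalg.norm(d)/step,abs(a)/8,1); k=min(1,5/n)
            t=np.round(M.T@d*k,1 if np.linalg.norm(d)<30 else 0); aa=round(a*k,1)
            print([*map(float,t),aa,fing],"rows",int(np.ceil(min(n,5))))
            p=p+M@t; psi-=np.radians(aa)
            if k==1: break
        print("->",p.round(1),round(psi,3))
def st():
    s=env.state(); print("t",s["t"],"p",np.round(s["eef_pos"],1),"rpy",np.round(s["tcp_rot"],4),"F",np.round(s["ft_force"],2),"op",round(s["opening"],3),"gf",round(s["grip_force"],1))
E
python3 - <<'E'
from h import *
st(); plan([(480,150,260,1.9),(468,-380,200,1.413),(468,-380,110,1.413)],0.5)
E
```

```text
t 0.35 p [277.3 560.1 214.5] rpy [-3.1414 -0.      2.6818] F [-0.46 -0.74 -0.15] op 0.998 gf 0.0
[-182.0, -139.0, -23.0, np.float64(22.4), 0.5] rows 5
[-221.0, -59.0, -22.0, np.float64(22.4), 0.5] rows 5
-> [480.1 149.7 259.5] 1.9
[-215.0, -79.0, 26.0, np.float64(12.0), 0.5] rows 5
[-226.0, -32.0, 25.0, np.float64(12.1), 0.5] rows 5
[-72.0, 5.0, 9.0, np.float64(3.8), 0.5] rows 2
-> [ 468.4 -379.7  199.5] 1.413
[-0.0, -0.0, 90.0, np.float64(-0.0), 0.5] rows 2
-> [ 468.4 -379.7  109.5] 1.413
```

arm_command(
  targets=[
    [-182,-139,-23,22.4,0.5],
    [-182,-139,-23,22.4,0.5],
    [-182,-139,-23,22.4,0.5],
    [-182,-139,-23,22.4,0.5],
    [-182,-139,-23,22.4,0.5],
  ],
)

```text
t: 0.85
eef_pos: [379.7, 352.2, 238.2]
tcp_rot: [3.141, 0.0, 2.289]
ft_force: [0.7, 1.2, 0.4]
opening: 0.635
grip_force: 0.0
```

arm_command(
  targets=[
    [-221,-59,-22,22.4,0.5],
    [-221,-59,-22,22.4,0.5],
    [-221,-59,-22,22.4,0.5],
    [-221,-59,-22,22.4,0.5],
    [-221,-59,-22,22.4,0.5],
  ],
)

```text
t: 1.35
eef_pos: [481.2, 146.9, 260.1]
tcp_rot: [3.141, 0.0, 1.898]
ft_force: [0.5, 0.5, -0.4]
opening: 0.501
grip_force: 0.0
```

arm_command(
  targets=[
    [-215,-79,26,12,0.5],
    [-215,-79,26,12,0.5],
    [-215,-79,26,12,0.5],
    [-215,-79,26,12,0.5],
    [-215,-79,26,12,0.5],
  ],
)

```text
t: 1.85
eef_pos: [474.4, -82.1, 233.4]
tcp_rot: [3.142, 0.0, 1.689]
ft_force: [1.0, 0.2, -0.4]
opening: 0.5
grip_force: 0.0
```

arm_command(
  targets=[
    [-226,-32,25,12,0.5],
    [-226,-32,25,12,0.5],
    [-226,-32,25,12,0.5],
    [-226,-32,25,12,0.5],
    [-226,-32,25,12,0.5],
  ],
)

```text
t: 2.35
eef_pos: [469.5, -310.7, 208.1]
tcp_rot: [3.142, 0.0, 1.479]
ft_force: [0.5, -0.1, 1.0]
opening: 0.497
grip_force: 0.0
```

arm_command(
  targets=[
    [-72,5,9,3.8,0.5],
    [-72,5,9,3.8,0.5],
    [-72,5,9,3.8,0.5],
    [-72,5,9,3.8,0.5],
  ],
)

```text
t: 2.75
eef_pos: [468.3, -379.4, 199.3]
tcp_rot: [-3.141, -0.001, 1.414]
ft_force: [0.6, 1.0, 0.0]
opening: 0.5
grip_force: 0.0
```

Run:
```python
from h import *
st(); c=env.read_camera("wrist"); cv2.imwrite("pics/w1.png",c["frame"][:,:,::-1])
```

```text
t 2.75 p [ 468.3 -379.4  199.3] rpy [-3.141e+00 -7.000e-04  1.414e+00] F [0.65 1.04 0.02] op 0.5 gf 0.0
```

View pics/w1.png

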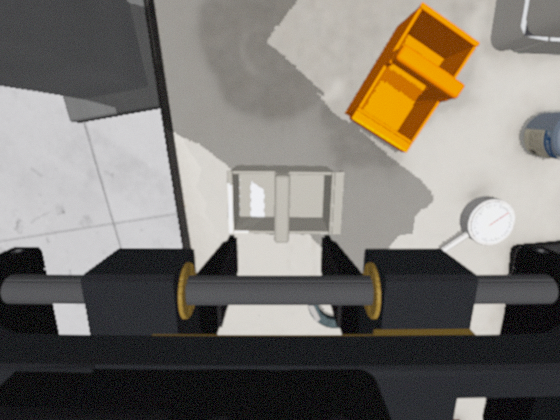

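Run:
```python
from h import *
s=env.state(); c=env.read_camera("wrist"); 
M=np.eye(4); M[:3,:3]=R.from_euler("xyz",s["tcp_rot"]).as_matrix(); M[:3,3]=s["eef_pos"]; T=M@c["hand_eye"]
P=[plane(*ray(c,u,v,T),90).round(1) for u,v in((277,177),(288,176),(289,241),(276,242))]
print(P,np.mean(P,0)); l=(P[0]+P[1]-P[2]-P[3])/2; print(np.hypot(*l[:2]),np.arctan2(-l[0],l[1]))
```

```text
[array([ 471.5, -351.1,   90. ]), array([ 481.2, -351.8,   90. ]), array([ 473.1, -411.9,   90. ]), array([ 461., -411.,   90.])] [ 471.7  -381.45   90.  ]
60.71647222953581 -0.1537763001195084
```

arm_command(
  targets=[
    [-1,2,46,0,0.5],
    [-1,2,90,0,0.5],
    [-1,2,115,0,0.5],
    [-1,2,128,0,0.5],
    [-1,2,135,0,0.5],
  ],
)

```text
t: 3.35
eef_pos: [470.7, -380.2, 64.3]
tcp_rot: [-3.141, -0.0, 1.416]
ft_force: [0.5, -0.2, 0.8]
opening: 0.498
grip_force: 0.0
```

arm_command(
  targets=[
    [0,0,0,0,0.3],
    [0,0,0,0,0.2],
    [0,0,0,0,0.14],
    [0,0,0,0,0.0],
    [0,0,0,0,0.0],
  ],
)

```text
t: 3.85
eef_pos: [470.5, -381.1, 65.2]
tcp_rot: [3.141, 0.0, 1.415]
ft_force: [-0.1, -0.2, 0.2]
opening: 0.146
grip_force: 30.0
```

arm_command(
  targets=[
    [0,0,0,0,0],
    [0,0,0,0,0],
    [0,0,0,0,0],
  ],
)

```text
t: 4.15
eef_pos: [470.4, -381.0, 65.1]
tcp_rot: [3.141, 0.0, 1.415]
ft_force: [-2.3, 1.0, 6.4]
opening: 0.143
grip_force: 30.0
```

Run:
```python
from h import *
st()
```

```text
t 4.15 p [ 470.4 -381.    65.1] rpy [3.1412e+00 2.0000e-04 1.4146e+00] F [-2.3   1.05  6.42] op 0.143 gf 30.0
```

```bash
cat >> h.py <<'E'
YAW=.0895; O=np.array([633.7,-68.1])
def W(x,y): c,s=np.cos(YAW),np.sin(YAW); return O+[c*x-s*y,s*x+c*y]
def L(p): c,s=np.cos(YAW),np.sin(YAW); d=np.array(p[:2])-O; return np.array([c*d[0]+s*d[1],-s*d[0]+c*d[1]])
E
python3 - <<'E'
from h import *
a=W(-120,-50);b=W(-85,-50); q=YAW+np.pi/2
plan([(470.4,-381,215,1.4155),(*a,215,q),(*a,180,q),(*b,168,q)],0,step=32,start=[470.4,-381,65,1.4155])
E
```

```text
[-0.0, 0.0, -150.0, np.float64(-0.0), 0] rows 5
-> [ 470.4 -381.   215. ] 1.416
[160.0, 5.0, 0.0, np.float64(-8.7), 0] rows 5
[95.0, 18.0, 0.0, np.float64(-5.3), 0] rows 4
-> [ 518.4 -128.8  215. ] 1.66
[0.0, 0.0, 35.0, np.float64(-0.0), 0] rows 2
-> [ 518.4 -128.8  180. ] 1.66
[0.0, 35.0, 12.0, np.float64(-0.0), 0] rows 2
-> [ 553.3 -125.6  168. ] 1.66
```

arm_command(
  targets=[
    [0,0,-5,0,0],
    [0,0,-35,0,0],
    [0,0,-70,0,0],
    [0,0,-110,0,0],
    [0,0,-150,0,0],
  ],
)

```text
t: 4.65
eef_pos: [470.1, -380.6, 216.0]
tcp_rot: [-3.141, -0.001, 1.415]
ft_force: [0.4, -0.1, -1.4]
opening: 0.146
grip_force: 30.0
```

arm_command(
  targets=[
    [32,1,0,-2,0],
    [64,2,0,-4,0],
    [96,3,0,-6,0],
    [128,4,0,-8,0],
    [160,5,0,-8.7,0],
  ],
)

```text
t: 5.15
eef_pos: [500.1, -222.3, 214.7]
tcp_rot: [-3.141, -0.0, 1.568]
ft_force: [0.6, 0.5, -1.9]
opening: 0.145
grip_force: 30.0
```

arm_command(
  targets=[
    [30,6,0,-2,0],
    [60,12,0,-4,0],
    [85,16,0,-5.3,0],
    [95,18,0,-5.3,0],
    [95,18,0,-5.3,0],
  ],
)

```text
t: 5.65
eef_pos: [518.7, -127.9, 214.7]
tcp_rot: [-3.142, -0.0, 1.66]
ft_force: [-0.6, -0.2, -1.1]
opening: 0.148
grip_force: 30.0
```

arm_command(
  targets=[
    [0,0,20,0,0],
    [0,0,35,0,0],
    [0,0,35,0,0],
    [0,0,35,0,0],
  ],
)

```text
t: 6.05
eef_pos: [518.7, -129.6, 179.9]
tcp_rot: [-3.141, -0.0, 1.658]
ft_force: [0.0, 0.4, -1.1]
opening: 0.145
grip_force: 30.0
```

Run:
```python
from h import *
st(); s=env.state(); print(L(s["eef_pos"]))
f=[env.read_camera(n)["frame"][:,:,::-1] for n in("wrist","scene")]
cv2.imwrite("pics/d.png",np.hstack([cv2.resize(f[0],(400,300)),cv2.resize(f[1][80:280,160:360],(300,300),interpolation=cv2.INTER_CUBIC)]))
```

```text
t 6.05 p [ 518.7 -129.6  179.9] rpy [-3.1415 -0.      1.6579] F [ 0.04  0.45 -1.05] op 0.145 gf 30.0
[-120.06836258  -50.98268601]
```

View pics/d.png

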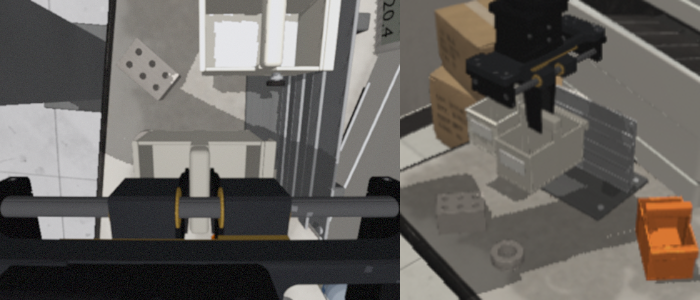

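arm_command(
  targets=[
    [1,15,5,0,0],
    [1,35,10,0,0],
    [1,42,12,0,0],
    [1,48,12,0,0],
    [1,48,12,0,0],
  ],
)

```text
t: 6.65
eef_pos: [566.8, -123.4, 167.5]
tcp_rot: [3.142, -0.0, 1.659]
ft_force: [-0.0, 1.2, -1.5]
opening: 0.141
grip_force: 30.0
```

arm_command(
  targets=[
    [0,1,0,0,0],
    [0,2,0,0,0],
    [0,3,0,0,0],
    [0,4,0,0,0],
    [0,4,0,0,0],
  ],
)

```text
t: 7.15
eef_pos: [570.4, -123.2, 167.7]
tcp_rot: [3.141, -0.0, 1.659]
ft_force: [-1.0, -0.2, -2.0]
opening: 0.145
grip_force: 30.0
```

Run:
```python
from h import *
st(); s=env.state(); print(L(s["eef_pos"]))
```

```text
t 7.15 p [ 570.4 -123.2  167.7] rpy [ 3.1413 -0.      1.659 ] F [-1.02 -0.15 -2.02] op 0.145 gf 30.0
[-67.96824784 -49.17969104]
```

arm_command(
  targets=[
    [0,1,0,0,0],
    [0,2,0,0,0],
    [0,3,0,0,0],
    [0,3,0,0,0],
  ],
)

```text
t: 7.55
eef_pos: [573.5, -122.9, 167.6]
tcp_rot: [3.142, -0.0, 1.659]
ft_force: [-0.5, -0.3, -1.5]
opening: 0.144
grip_force: 30.0
```

arm_command(
  targets=[
    [0,0.5,0,0,0],
    [0,1,0,0,0],
    [0,1,0,0,0],
  ],
)

```text
t: 7.85
eef_pos: [574.4, -122.8, 167.6]
tcp_rot: [3.142, -0.0, 1.659]
ft_force: [-0.1, 0.5, -1.2]
opening: 0.145
grip_force: 30.0
```

arm_command(
  targets=[
    [0,0.5,0,0,0],
    [0,1,0,0,0],
    [0,1,0,0,0],
  ],
)

```text
t: 8.15
eef_pos: [575.4, -122.7, 167.6]
tcp_rot: [3.141, -0.0, 1.659]
ft_force: [-1.0, 1.4, -1.0]
opening: 0.143
grip_force: 30.0
```

arm_command(
  targets=[
    [0,0.5,0,0,0],
    [0,1,0,0,0],
    [0,1,0,0,0],
  ],
)

```text
t: 8.45
eef_pos: [575.8, -122.7, 167.6]
tcp_rot: [-3.14, -0.0, 1.659]
ft_force: [-4.7, -1.5, 1.0]
opening: 0.143
grip_force: 30.0
```

arm_command(
  targets=[
    [0,0.5,0,0,0],
    [0,1,0,0,0],
    [0,1,0,0,0],
  ],
)

```text
t: 8.75
eef_pos: [576.0, -122.7, 167.6]
tcp_rot: [-3.139, -0.0, 1.659]
ft_force: [-10.0, -3.9, 4.2]
opening: 0.142
grip_force: 30.0
```

arm_command(
  targets=[
    [0,-1.5,0,0,0],
    [0,-3.3,0,0,0],
    [0,-3.3,2,0,0],
    [0,-3.3,4,0,0],
    [0,-3.3,4,0,0],
  ],
)

```text
t: 9.25
eef_pos: [574.1, -122.8, 163.3]
tcp_rot: [-3.141, -0.0, 1.659]
ft_force: [0.1, -0.5, -1.7]
opening: 0.144
grip_force: 30.0
```

arm_command(
  targets=[
    [0,0,1,0,0],
    [0,0,2,0,0],
    [0,0,3,0,0],
    [0,0,4,0,0],
    [0,0,4,0,0],
  ],
)

```text
t: 9.75
eef_pos: [574.0, -122.8, 159.5]
tcp_rot: [-3.141, -0.0, 1.659]
ft_force: [0.5, -0.6, -1.7]
opening: 0.148
grip_force: 30.0
```

arm_command(
  targets=[
    [0,0,0.7,0,0],
    [0,0,1.4,0,0],
    [0,0,2,0,0],
    [0,0,2,0,0],
  ],
)

```text
t: 10.15
eef_pos: [574.0, -122.8, 157.6]
tcp_rot: [-3.142, -0.0, 1.659]
ft_force: [-0.5, 0.2, -1.5]
opening: 0.146
grip_force: 30.0
```

arm_command(
  targets=[
    [0,0,0.7,0,0],
    [0,0,1.4,0,0],
    [0,0,2,0,0],
    [0,0,2,0,0],
  ],
)

```text
t: 10.55
eef_pos: [574.0, -122.8, 155.5]
tcp_rot: [-3.142, -0.0, 1.659]
ft_force: [0.3, 0.2, -2.0]
opening: 0.146
grip_force: 30.0
```

arm_command(
  targets=[
    [0,0,0.5,0,0],
    [0,0,1,0,0],
    [0,0,1,0,0],
  ],
)

```text
t: 10.85
eef_pos: [574.0, -122.8, 154.6]
tcp_rot: [-3.142, -0.0, 1.659]
ft_force: [0.3, -0.5, -2.0]
opening: 0.144
grip_force: 30.0
```

arm_command(
  targets=[
    [0,0,0.5,0,0],
    [0,0,1,0,0],
    [0,0,1.5,0,0],
    [0,0,2,0,0],
    [0,0,2,0,0],
  ],
)

```text
t: 11.35
eef_pos: [574.0, -122.8, 152.5]
tcp_rot: [-3.141, -0.0, 1.659]
ft_force: [1.0, -0.0, -0.6]
opening: 0.145
grip_force: 30.0
```

arm_command(
  targets=[
    [0,0,0.5,0,0],
    [0,0,1,0,0],
    [0,0,1,0,0],
  ],
)

```text
t: 11.65
eef_pos: [574.0, -122.8, 151.5]
tcp_rot: [-3.142, -0.0, 1.659]
ft_force: [0.5, 0.4, -1.9]
opening: 0.145
grip_force: 30.0
```

arm_command(
  targets=[
    [0,0,0.5,0,0],
    [0,0,1,0,0],
    [0,0,1,0,0],
  ],
)

```text
t: 11.95
eef_pos: [574.0, -122.8, 151.2]
tcp_rot: [3.141, 0.0, 1.659]
ft_force: [-3.3, 1.0, 4.5]
opening: 0.145
grip_force: 30.0
```

arm_command(
  targets=[
    [0,0,-0.5,0,0],
    [0,0,-0.5,0,0],
    [0,0,-0.5,0,0],
  ],
)

```text
t: 12.25
eef_pos: [574.0, -122.8, 151.3]
tcp_rot: [3.141, 0.0, 1.659]
ft_force: [-3.3, 1.0, 3.2]
opening: 0.15
grip_force: 30.0
```

Run:
```python
from h import *
st(); c=env.read_camera("scene"); im=c["frame"][:,:,::-1]; w=env.read_camera("wrist")["frame"][:,:,::-1]
cv2.imwrite("pics/e.png",np.hstack([cv2.resize(w[60:300,240:480],(400,400),interpolation=cv2.INTER_CUBIC),cv2.resize(im[105:205,210:310],(400,400),interpolation=cv2.INTER_CUBIC)]))
st()
```

```text
t 12.25 p [ 574.  -122.8  151.3] rpy [3.1415 0.     1.659 ] F [-3.28  1.03  3.22] op 0.15 gf 30.0
t 12.35 p [ 574.  -122.8  151.3] rpy [3.1415 0.     1.6591] F [-3.26  0.09  3.78] op 0.145 gf 30.0
```

View pics/e.png

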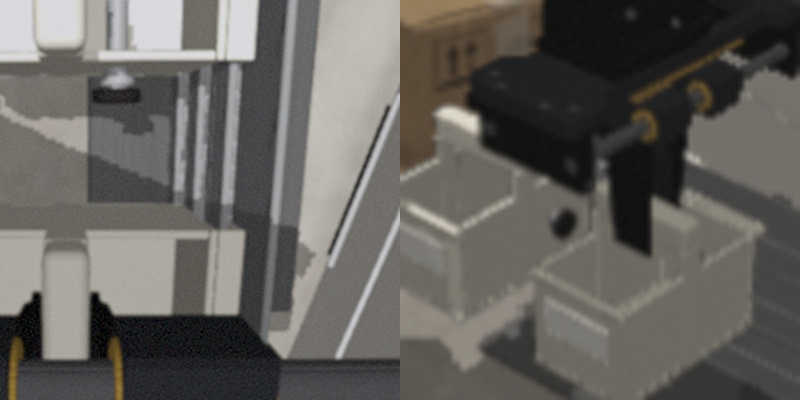

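arm_command(
  targets=[
    [0,0,-0.3,0,0],
    [0,0,-0.3,0,0],
    [2,0,-0.3,0,0],
    [4,0,-0.3,0,0],
    [4,0,-0.3,0,0],
  ],
)

```text
t: 12.85
eef_pos: [573.8, -118.6, 151.4]
tcp_rot: [3.141, -0.0, 1.659]
ft_force: [0.2, 0.4, 0.1]
opening: 0.145
grip_force: 30.0
```

arm_command(
  targets=[
    [2,0,0,0,0],
    [4,0,0,0,0],
    [6,0,0,0,0],
    [8,0,0,0,0],
    [8,0,0,0,0],
  ],
)

```text
t: 13.35
eef_pos: [572.9, -110.5, 151.4]
tcp_rot: [-3.142, -0.0, 1.659]
ft_force: [0.3, 0.4, 0.2]
opening: 0.144
grip_force: 30.0
```

arm_command(
  targets=[
    [2,0,0,0,0],
    [4,0,0,0,0],
    [6,0,0,0,0],
    [8,0,0,0,0],
    [8,0,0,0,0],
  ],
)

```text
t: 13.85
eef_pos: [572.2, -102.5, 151.4]
tcp_rot: [-3.142, -0.0, 1.659]
ft_force: [-0.4, -0.0, 0.3]
opening: 0.148
grip_force: 30.0
```

arm_command(
  targets=[
    [1,0,0,0,0],
    [2,0,0,0,0],
    [2,0,0,0,0],
  ],
)

```text
t: 14.15
eef_pos: [572.1, -100.8, 151.4]
tcp_rot: [3.142, -0.0, 1.659]
ft_force: [0.5, -0.1, 0.2]
opening: 0.148
grip_force: 30.0
```

arm_command(
  targets=[
    [1,0,0,0,0],
    [2,0,0,0,0],
    [2,0,0,0,0],
  ],
)

```text
t: 14.45
eef_pos: [571.9, -98.8, 151.4]
tcp_rot: [3.142, -0.0, 1.659]
ft_force: [0.2, -0.7, -0.4]
opening: 0.146
grip_force: 30.0
```

arm_command(
  targets=[
    [0.5,0,0,0,0],
    [1,0,0,0,0],
    [1,0,0,0,0],
  ],
)

```text
t: 14.75
eef_pos: [571.8, -97.8, 151.4]
tcp_rot: [3.142, -0.0, 1.659]
ft_force: [0.7, -0.1, -0.1]
opening: 0.149
grip_force: 30.0
```

arm_command(
  targets=[
    [0.5,0,0,0,0],
    [1,0,0,0,0],
    [1,0,0,0,0],
  ],
)

```text
t: 15.05
eef_pos: [571.7, -96.8, 151.4]
tcp_rot: [3.142, -0.0, 1.659]
ft_force: [-0.7, -1.1, -0.2]
opening: 0.147
grip_force: 30.0
```

arm_command(
  targets=[
    [0.5,0,0,0,0],
    [1,0,0,0,0],
    [1,0,0,0,0],
  ],
)

```text
t: 15.35
eef_pos: [571.7, -95.9, 151.4]
tcp_rot: [3.142, -0.0, 1.659]
ft_force: [-0.7, 0.3, -0.0]
opening: 0.147
grip_force: 30.0
```

arm_command(
  targets=[
    [0.5,0,0,0,0],
    [1,0,0,0,0],
    [1,0,0,0,0],
  ],
)

```text
t: 15.65
eef_pos: [571.6, -94.8, 151.4]
tcp_rot: [3.142, -0.0, 1.659]
ft_force: [0.8, -1.2, 0.8]
opening: 0.149
grip_force: 30.0
```

arm_command(
  targets=[
    [0.5,0,0,0,0],
    [1,0,0,0,0],
    [1,0,0,0,0],
  ],
)

```text
t: 15.95
eef_pos: [571.5, -93.9, 151.4]
tcp_rot: [3.142, -0.0, 1.659]
ft_force: [-0.0, -0.3, 0.3]
opening: 0.144
grip_force: 30.0
```

arm_command(
  targets=[
    [0.5,0,0,0,0],
    [1,0,0,0,0],
    [1,0,0,0,0],
  ],
)

```text
t: 16.25
eef_pos: [571.4, -92.8, 151.4]
tcp_rot: [3.142, -0.0, 1.659]
ft_force: [-0.3, -0.9, 0.2]
opening: 0.142
grip_force: 30.0
```

arm_command(
  targets=[
    [0.5,0,0,0,0],
    [1,0,0,0,0],
    [1,0,0,0,0],
  ],
)

```text
t: 16.55
eef_pos: [571.3, -91.9, 151.4]
tcp_rot: [3.142, -0.0, 1.659]
ft_force: [0.1, -0.9, 0.2]
opening: 0.149
grip_force: 30.0
```

arm_command(
  targets=[
    [0.5,0,0,0,0],
    [1,0,0,0,0],
    [1,0,0,0,0],
  ],
)

```text
t: 16.85
eef_pos: [571.2, -90.9, 151.4]
tcp_rot: [3.142, -0.0, 1.659]
ft_force: [0.1, -0.4, 0.3]
opening: 0.146
grip_force: 30.0
```

arm_command(
  targets=[
    [0.5,0,0,0,0],
    [1,0,0,0,0],
    [1,0,0,0,0],
  ],
)

```text
t: 17.15
eef_pos: [571.1, -89.9, 151.4]
tcp_rot: [-3.142, -0.0, 1.659]
ft_force: [0.7, 0.1, -0.0]
opening: 0.145
grip_force: 30.0
```

arm_command(
  targets=[
    [0.5,0,0,0,0],
    [1,0,0,0,0],
    [1,0,0,0,0],
  ],
)

```text
t: 17.45
eef_pos: [571.0, -88.9, 151.4]
tcp_rot: [3.142, -0.0, 1.659]
ft_force: [0.3, -0.4, -0.3]
opening: 0.143
grip_force: 30.0
```

arm_command(
  targets=[
    [0.5,0,0,0,0],
    [1,0,0,0,0],
    [1,0,0,0,0],
  ],
)

```text
t: 17.75
eef_pos: [570.9, -87.9, 151.4]
tcp_rot: [3.142, -0.0, 1.659]
ft_force: [0.8, -0.3, 0.1]
opening: 0.145
grip_force: 30.0
```

arm_command(
  targets=[
    [0.5,0,0,0,0],
    [1,0,0,0,0],
    [1,0,0,0,0],
  ],
)

```text
t: 18.05
eef_pos: [570.9, -86.9, 151.4]
tcp_rot: [3.142, -0.0, 1.659]
ft_force: [-0.6, -1.0, 0.2]
opening: 0.148
grip_force: 30.0
```

arm_command(
  targets=[
    [0.5,0,0,0,0],
    [1,0,0,0,0],
    [1,0,0,0,0],
  ],
)

```text
t: 18.35
eef_pos: [570.7, -85.9, 151.4]
tcp_rot: [-3.142, -0.0, 1.659]
ft_force: [-0.7, -0.6, -0.3]
opening: 0.147
grip_force: 30.0
```

arm_command(
  targets=[
    [0.5,0,0,0,0],
    [1,0,0,0,0],
    [1,0,0,0,0],
  ],
)

```text
t: 18.65
eef_pos: [570.7, -84.9, 151.4]
tcp_rot: [3.142, -0.0, 1.659]
ft_force: [0.3, -0.7, -0.2]
opening: 0.146
grip_force: 30.0
```

arm_command(
  targets=[
    [0.5,0,0,0,0],
    [1,0,0,0,0],
    [1,0,0,0,0],
  ],
)

```text
t: 18.95
eef_pos: [570.6, -83.8, 151.4]
tcp_rot: [3.142, -0.0, 1.659]
ft_force: [0.2, -1.3, 0.1]
opening: 0.143
grip_force: 30.0
```

arm_command(
  targets=[
    [0.5,0,0,0,0],
    [1,0,0,0,0],
    [1,0,0,0,0],
  ],
)

```text
t: 19.25
eef_pos: [570.5, -82.9, 151.4]
tcp_rot: [3.142, -0.0, 1.659]
ft_force: [-0.2, -0.6, -0.5]
opening: 0.145
grip_force: 30.0
```

arm_command(
  targets=[
    [0.5,0,0,0,0],
    [1,0,0,0,0],
    [1,0,0,0,0],
  ],
)

```text
t: 19.55
eef_pos: [570.4, -81.9, 151.4]
tcp_rot: [3.141, -0.0, 1.659]
ft_force: [-0.0, -1.4, -0.4]
opening: 0.144
grip_force: 30.0
```

arm_command(
  targets=[
    [0.5,0,0,0,0],
    [1,0,0,0,0],
    [1,0,0,0,0],
  ],
)

```text
t: 19.85
eef_pos: [570.3, -80.9, 151.4]
tcp_rot: [3.142, -0.0, 1.659]
ft_force: [0.2, -0.8, 0.4]
opening: 0.145
grip_force: 30.0
```

arm_command(
  targets=[
    [0.5,0,0,0,0],
    [1,0,0,0,0],
    [1,0,0,0,0],
  ],
)

```text
t: 20.15
eef_pos: [570.2, -80.0, 151.4]
tcp_rot: [3.142, 0.0, 1.659]
ft_force: [0.0, -2.2, -1.0]
opening: 0.144
grip_force: 30.0
```

arm_command(
  targets=[
    [0.5,0,0,0,0],
    [1,0,0,0,0],
    [1,0,0,0,0],
  ],
)

```text
t: 20.45
eef_pos: [570.2, -79.2, 151.5]
tcp_rot: [3.141, 0.0, 1.659]
ft_force: [-0.3, -4.2, 0.3]
opening: 0.146
grip_force: 30.0
```

arm_command(
  targets=[
    [0,0,0,0,0],
    [0,0,0,0,0],
  ],
)

```text
t: 20.65
eef_pos: [570.2, -79.1, 151.5]
tcp_rot: [3.141, 0.0, 1.659]
ft_force: [0.3, -5.4, 0.6]
opening: 0.146
grip_force: 30.0
```

arm_command(
  targets=[
    [-0.4,0,0,0,0],
    [-0.4,0,0,0,0],
  ],
)

```text
t: 20.85
eef_pos: [570.2, -79.3, 151.5]
tcp_rot: [3.141, -0.0, 1.659]
ft_force: [-0.7, -4.1, 0.7]
opening: 0.147
grip_force: 30.0
```

Run:
```python
from h import *
st(); s=env.state(); print(L(s["eef_pos"]))
```

```text
t 20.85 p [570.2 -79.3 151.5] rpy [ 3.1414e+00 -2.0000e-04  1.6590e+00] F [-0.73 -4.11  0.71] op 0.147 gf 30.0
[-64.20995145  -5.48817487]
```

arm_command(
  targets=[
    [-0.5,0,0,0,0],
    [-0.5,0,0,0,0],
  ],
)

```text
t: 21.05
eef_pos: [570.2, -79.7, 151.4]
tcp_rot: [3.141, -0.0, 1.659]
ft_force: [0.3, -1.7, 0.4]
opening: 0.142
grip_force: 30.0
```

arm_command(
  targets=[
    [0,0,0,0,0.16],
    [0,0,0,0,0.18],
    [0,0,0,0,0.2],
    [0,0,0,0,0.22],
    [0,0,0,0,0.25],
  ],
)

```text
t: 21.55
eef_pos: [570.3, -79.8, 151.4]
tcp_rot: [3.141, -0.0, 1.659]
ft_force: [0.2, 0.0, -0.1]
opening: 0.24
grip_force: 0.0
```

arm_command(
  targets=[
    [0,0,0,0,0.35],
    [0,0,0,0,0.45],
    [0,0,0,0,0.45],
    [0,0,0,0,0.45],
    [0,0,0,0,0.45],
  ],
)

```text
t: 22.05
eef_pos: [570.2, -79.9, 151.4]
tcp_rot: [3.142, -0.0, 1.659]
ft_force: [-0.1, 0.2, -1.1]
opening: 0.45
grip_force: 0.0
```

Run:
```python
from h import *
st(); w=env.read_camera("wrist")["frame"][:,:,::-1]; c=env.read_camera("scene")["frame"][:,:,::-1]
cv2.imwrite("pics/f.png",np.hstack([cv2.resize(w,(400,300)),cv2.resize(c[80:200,180:340],(400,300),interpolation=cv2.INTER_CUBIC)]))
```

```text
t 22.05 p [570.2 -79.9 151.4] rpy [ 3.1416e+00 -1.0000e-04  1.6590e+00] F [-0.12  0.18 -1.1 ] op 0.45 gf 0.0
```

View pics/f.png

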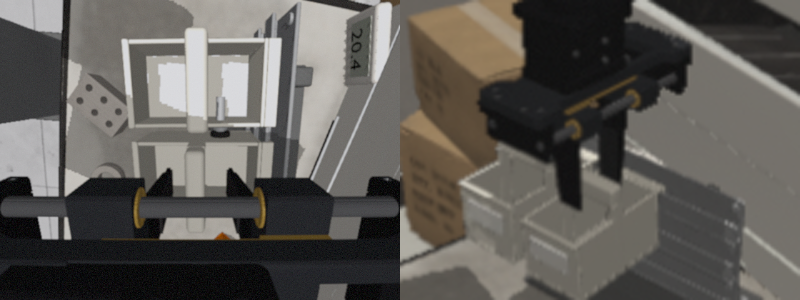

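arm_command(
  targets=[
    [0,-1,-10,0,0.45],
    [0,-1,-30,0,0.45],
    [0,-1,-60,0,0.45],
    [0,-1,-95,0,0.45],
    [0,-1,-110,0,0.45],
  ],
)

```text
t: 22.65
eef_pos: [569.8, -80.1, 265.3]
tcp_rot: [3.137, 0.001, 1.659]
ft_force: [0.6, 0.1, -1.6]
opening: 0.449
grip_force: 0.0
```

arm_command(
  targets=[
    [0,-40,0,0,0.45],
    [0,-80,0,0,0.45],
    [0,-100,0,0,0.45],
    [0,-100,0,0,0.45],
    [0,-100,0,0,0.45],
  ],
)

```text
t: 23.15
eef_pos: [470.2, -89.0, 262.3]
tcp_rot: [3.14, 0.001, 1.659]
ft_force: [-0.1, 0.1, 0.3]
opening: 0.451
grip_force: 0.0
```

Run:
```python
from h import *
st(); c=env.read_camera("top")["frame"][:,:,::-1]
cv2.imwrite("pics/g.png",cv2.resize(c[110:300,130:330],(600,570),interpolation=cv2.INTER_CUBIC))
```

```text
t 23.15 p [470.2 -89.  262.3] rpy [3.1398e+00 6.0000e-04 1.6586e+00] F [-0.07  0.14  0.32] op 0.451 gf 0.0
```

View pics/g.png

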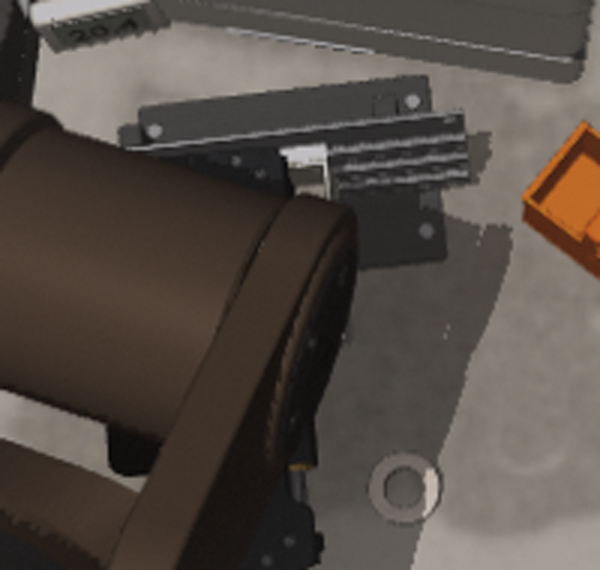

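The bin's lip is on the rail, square to it, and the arm is clear of everything. I'm handing the job in.

```bash
python3 -c "
from cell import env
print(env.job_done())"
```

```text
the job is handed in; nothing more can be done
None
```

The bin hangs by its lip on the top rail, touching the hanging bin's buffer (felt at about 4 to 5 N while sliding), released with the arm clear, and I have handed the job in; no verdict was returned.

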